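Proof-pull a dental handpiece chuck on the bench gauge

TASK

Proof-test the handpiece in the white bench pull gauge: hook the blue loop from inside with shut fingers, without gripping it, and draw it out until it pulls with 14 newtons (pointer in the green band, 12 to 16 N), keep it there for about two seconds, and never pull it into the red, which begins at 22 N. Then ease the loop back all the way home without letting it snap back, and let go of it. Last, slide the white tally cover with the black ridge on top of the gauge fully over, away from the loop, so that the green field shows; leave the other things on the worktop where they are.

Things in the scene. Friction and masses are not known exactly. Their poses are not given: they have to be found in the camera images.
- pull_gauge: bench pull gauge fixed to the worktop: white housing 110 (x) x 92 (y) mm, top 60 mm high, on a dark base plate 12 mm high. Origin on the worktop under the middle of the housing's loop-side face; x runs through the housing (x = 0 to 110 mm) to the handpiece under test, which lies across the back at x = 133 mm, y = +12 to -120 mm, 52 mm high; z up. The loop is drawn out along -x
- scale_zero (a point): rest place of the red pointer on the force scale, on the housing's top (x = 88, y = 20 mm of pull_gauge; axes alike). The pointer runs towards -x, 2.5 mm for each newton above 2 N: green band 12 to 16 N (25 to 35 mm from here), red from 22 N (50 mm)
- pull_loop: sprung loop: two steel rods 10 mm thick (y = -36 and +36 mm) carry a blue crossbar 12 (x) x 96 (y) x 26 (z) mm. Rods, housing and bar leave a window 62 mm wide (y) and 79 mm long (x), worktop below, where a shut fingertip can stand and draw the bar outwards. Origin and axes as pull_gauge when home. The pull is the force between fingers and loop
- pull_travel (a joint): how far the loop is drawn out, m: 0 home, at most 0.095. First only a light return spring (1.2 N plus 20 N/m) over a hidden play of 6 to 21 mm, different each time; then also a 400 N/m spring that moves the pointer. Let go, it springs home
- loop_bar (a point): middle of the crossbar's inner face (the face towards the housing), 39 mm above the worktop; the bar spans 26 to 52 mm above the worktop. Axes as pull_gauge
- tally_travel (a joint): how far the tally cover is slid towards the handpiece (+x of pull_gauge), m: 0 covers the green field, 0.038 fully over at its stop. Friction 1.5 N, stays where it is left
- tally_ridge (a point): top middle of the black ridge on the tally cover: 10 (x) x 20 (y) x 18 (z) mm, top 81 mm above the worktop, its foot 3 mm above the housing's top; it sits on the housing's -y side (y = -29 mm) and is pushed along +x of pull_gauge. Axes as pull_gauge
- kidney_dish: steel kidney dish 82 x 175 x 35 mm, loose, bystander; origin at the centre of its underside
- waiting_handpiece: handpiece with a red ring, 132 mm long, loose on the worktop, bystander; origin at the centre of its underside
- timer: white timer 66 x 66 x 19 mm, loose, bystander; origin at the centre of its underside
- dropper_bottle: brown dropper bottle 34 mm thick, 102 mm tall, loose, bystander; origin at the centre of its underside

How it is judged:
By the outcome, as a careful person would: the job done as asked, in the order asked, and still so for the second after the job is handed in, with the robot touching nothing.
It also fails if it takes over 69 s, if anything falls off the work surface, if the arm or the gripper's body presses on something with over 40 N, if the wrist force passes 120 N, or if a joint passes its speed limit or range.

ROBOT

A 6-joint arm with a two-finger parallel gripper is mounted at the origin on a cart in front of the work surface, level with it; the furniture and walls round the work are solid. World frame = base frame: x ahead of the robot, y to its left, z up, the work surface at z = 0. Lengths are in m, angles in rad, forces in N, time in s.
With the tool pointing down it reaches from about 0.225 to 0.875 m from the base axis. Payload 3.4 kg.
Tool frame: the origin (TCP) lies at the very end of the fingers, on their centre line; the grasp point (between the pads) lies manip.pinch_z behind it (manip.pinch_z is the distance from the TCP to the grasp point, in m); z points along the fingers, y is the direction in which the jaws open and shut (so a half turn about z gives the same grasp; the last joint's range is limited). The gripper opens to 85 mm and grips with 20 to 120 N. Pads are 22 mm wide; open, the fingers measure 114 mm over their backs; the gripper's body (76 mm by 85 mm) begins 54 mm behind the grasp point. The pads swing forward as they close: fully open they stand 13 mm farther back than shut.
Start: joints at [-1.287, 0.276, 1.505, -0, 1.361, -0.121], TCP at [0.226, -0.529, 0.231] pointing down, gripper open.
Joint ranges: [-2.89, 2.89], [-0.75, 2.08], [0.22, 2.7], [-1.18, 4.32], [0.11, 2.71], [-2.7, 2.7]. Speed limits (rad/s): [2.57, 2.57, 3.14, 3.14, 3.14, 3.14].

INTERFACE

Orientations are given as a unit quaternion [w, x, y, z].
In Python, from rig import manip, imaging, workorder gives the robot as it stands.
- The arm moves only by the tool apply_moves, never from a script. Its argument "moves" is one flat list of numbers, 7 for each row, row after row: the finger opening in m, from 0 to 0.0854, then the shift along the tool's x, y, z in m, then the turn, a rotation vector about the tool's x, y, z in rad. In form: [jaw, tx, ty, tz, rx, ry, rz, jaw, tx, ty, tz, rx, ry, rz, ...]. A call has exactly 8 rows; each row shifts and turns the pose as measured when the row begins, along the tool's axes as they then stand; what a row does not reach is not made up. A row lasts 1/12 s, in which the tool goes at most 41.7 mm and 7.16 degrees, less where a joint would pass 70% of its speed; a pose out of reach is approached as far as the arm can. A call with a gripper value outside its range is refused whole. The fingers move at their own pace and stop on an object; "newtons" is the grip in N (left out, the last holds). Time passes only in rows, so rows that do not move let the fingers close, or fill a call up. It gives the time, the measured TCP pose, the force and the opening at its end, in the units of the state.
- manip.get_state(): the state, without advancing time (a new reading comes with each control period).
- imaging.get_image(name): name is "side" or "top" or "wrist"; returns a dict with "image" (384x512x3 uint8, red, green, blue), "range_z" (384x512 float32, m along the optical axis (not along the pixel's ray), 0 where there is no reading), "fx", "fy", "cx", "cy" (pixels), "R" (3x3) and "t" (3): a world point X has camera coordinates R X + t. Camera axes: x right, y down, z forward; pixel columns grow to the right and rows downward; lengths in m; the calibration is good to about 2 mm. A picture is of the moment at which its call begins.
- workorder.sign_off(): hands the job in, once; it reports no verdict.
The state is a dict: "clock": time; "qpos": joint angles; "qd": joint speeds; "effort": joint torques, N m; "position": TCP position; "ee_rot": TCP orientation; "contact_force": force on the tool from outside, world axes, zero at the start; "moment": the same for the moment, N m; "width": finger opening in m.
Only numpy, scipy, OpenCV 4.12 (cv2) and the standard library are available. Lean on these libraries where they do the work, as an engineer would, in place of code of your own. Each camera call takes 0.05 s, during which the arm holds its last target.

## Working session

There is one attempt and no reset: what is moved stays moved. The work goes in short steps, Python scripts to look and compute and a tool call to move; the robot and the scene stay as the last step left them, time stands still between calls to the robot, and variables do not carry over. Pictures are saved under pics/ and viewed, and the job is handed in when it is done.

Besides the shell and the picture viewer there is one more tool, called after ">>>" in YAML: its name, and indented under it one key for each argument. apply_moves: Moves the arm, as the interface text tells. Its arguments: {"type":"object","properties":{"moves":{"type":"array"},"newtons":{"type":"number"}},"required":["moves"]}

```bash
mkdir -p pics; ls; python3 - <<'E'
from rig import manip, imaging
import cv2,numpy as np
print(manip.get_state(), manip.pinch_z)
for n in ["side","top","wrist"]:
    d=imaging.get_image(n); cv2.imwrite(f"pics/{n}0.png",d["image"][:,:,::-1]); np.savez(f"pics/{n}0.npz",**d)
    print(n,d["fx"],d["cx"],d["cy"],-d["R"].T@d["t"])
E
```

```text
pics
{'clock': 0.0, 'qpos': array([-1.28698024e+00,  2.76578638e-01,  1.50614948e+00, -2.30219547e-05,
        1.36070588e+00, -1.21012371e-01]), 'qd': array([ 2.57695478e-05,  4.24046734e-05, -2.45187175e-04, -2.82648352e-03,
       -6.40026272e-04, -2.10790611e-03]), 'effort': array([-1.93824548e-03, -4.16782665e+01, -2.45806861e+01, -6.32837673e-04,
        1.11604683e-02,  1.15498770e-05]), 'position': array([ 0.22629824, -0.5280071 ,  0.23044254]), 'ee_rot': array([-9.16703353e-04,  9.79583189e-01,  2.01037129e-01, -8.60796664e-05]), 'contact_force': array([-0.10218469, -0.11178494, -0.91499013]), 'moment': array([-0.0105482 ,  0.02493703, -0.00529732]), 'width': 0.08554793518258294} 0.0187
side 466.0693592585852 255.096253999547 196.05781642033364 [ 0.05245101 -1.02022414  0.74668506]
top 369.9996868599301 251.4410673229015 190.5241233403345 [0.31449672 0.00993674 1.03550791]
wrist 282.99241284098514 252.1263378728845 191.70071061499132 [ 0.2910665  -0.50116989  0.37303633]
```

View pics/top0.png

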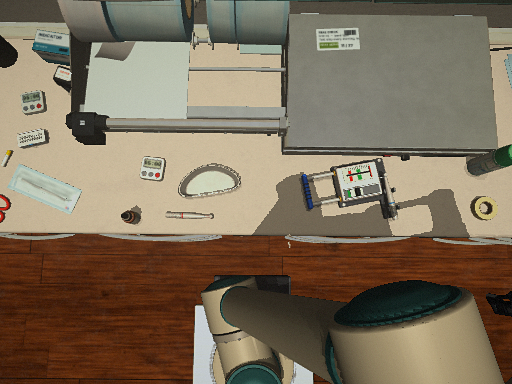

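View pics/side0.png

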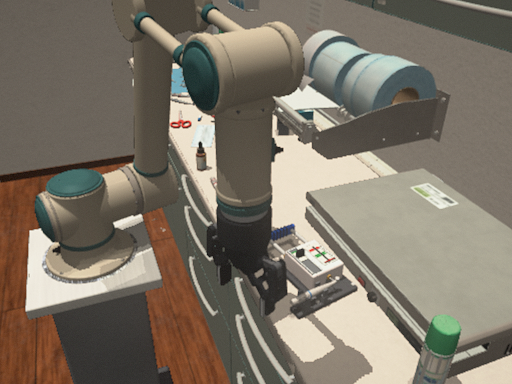

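```bash
cat > h.py <<'E'
import numpy as np,cv2
def cloud(d):
    Z=d["range_z"];v,u=np.mgrid[:Z.shape[0],:Z.shape[1]]
    P=np.stack([(u-d["cx"])/d["fx"]*Z,(v-d["cy"])/d["fy"]*Z,Z],-1)
    W=(P-d["t"])@d["R"]; W[Z==0]=np.nan
    return W
def proj(d,X):
    c=d["R"]@np.asarray(X)+d["t"]; return c[0]/c[2]*d["fx"]+d["cx"],c[1]/c[2]*d["fy"]+d["cy"]
E
python3 - <<'E'
from h import *
for n in ["top","side"]:
    d=np.load(f"pics/{n}0.npz");W=cloud(d);im=d["image"].astype(int)
    r,g,b=im[...,0],im[...,1],im[...,2]
    m=(b>g+30)&(b>r+40)&(W[...,2]>0.02)&(W[...,2]<0.07)&(W[...,1]<-0.05)
    if n=="top": m&=(W[...,0]<.4)|True
    P=W[m]; P=P[(P[:,0]<0.6)]
    print(n,"blue",len(P),np.median(P,0),P.min(0),P.max(0))
    tp=P[P[:,2]>0.044]
    print(cv2.minAreaRect(tp[:,:2].astype(np.float32)))
    t=(abs(W[...,2]-.06)<.006)&(W[...,0]<.5)&(W[...,0]>.15)&(W[...,1]<-.1)&(W[...,1]>-.5)
    lab,ll,st,ce=cv2.connectedComponentsWithStats(t.astype(np.uint8))
    k=1+np.argmax(st[1:,4]);Q=W[ll==k]; print("house",len(Q),cv2.minAreaRect(Q[:,:2].astype(np.float32)),Q[:,2].mean())
d=np.load("pics/top0.npz");W=cloud(d)
for u,v in [(300,140),(400,100),(362,192),(307,190),(388,200),(250,220),(270,150),(320,160)]: print(u,v,W[v,u])
im=d["image"][140:230,280:410,::-1]
cv2.imwrite("pics/topc.png",cv2.resize(im,None,fx=6,fy=6,interpolation=cv2.INTER_CUBIC))
im=np.load("pics/side0.npz")["image"][215:320,250:370,::-1]
cv2.imwrite("pics/sidec.png",cv2.resize(im,None,fx=5,fy=5,interpolation=cv2.INTER_CUBIC))
E
```

```text
top blue 105 [ 0.45125462 -0.14373463  0.05088848] [ 0.41052113 -0.37285026  0.04629378] [ 0.5034522  -0.12915073  0.05469099]
((0.426817923784256, -0.23898844420909882), (0.2539113461971283, 0.08503582328557968), 72.5776596069336)
house 868 ((0.474342405796051, -0.28132882714271545), (0.0707501471042633, 0.1119750514626503), 10.343883514404297) 0.060063562792487424
side blue 45 [ 0.47540657 -0.14104746  0.05096365] [ 0.43636919 -0.15362617  0.04698367] [ 0.50278975 -0.12935058  0.05384157]
((0.4695970118045807, -0.14130066335201263), (0.06863291561603546, 0.013037791475653648), 12.023582458496094)
house 780 ((0.47348925471305847, -0.2844304144382477), (0.07090851664543152, 0.11177156120538712), 9.855420112609863) 0.060136056194622776
300 140 [ 0.58089933 -0.11609962  0.10901588]
400 100 [ 0.69155443 -0.37922919  0.11027865]
362 192 [ 0.4534339  -0.28566191  0.06384456]
307 190 [ 0.45972921 -0.14223874  0.047039  ]
388 200 [ 0.43514857 -0.36117802  0.04429312]
250 220 [ 0.38024892  0.01090244 -0.00073773]
270 150 [ 0.58140498 -0.04438117  0.00105868]
320 160 [ 0.55407305 -0.1878927  -0.00095465]
```

View pics/topc.png

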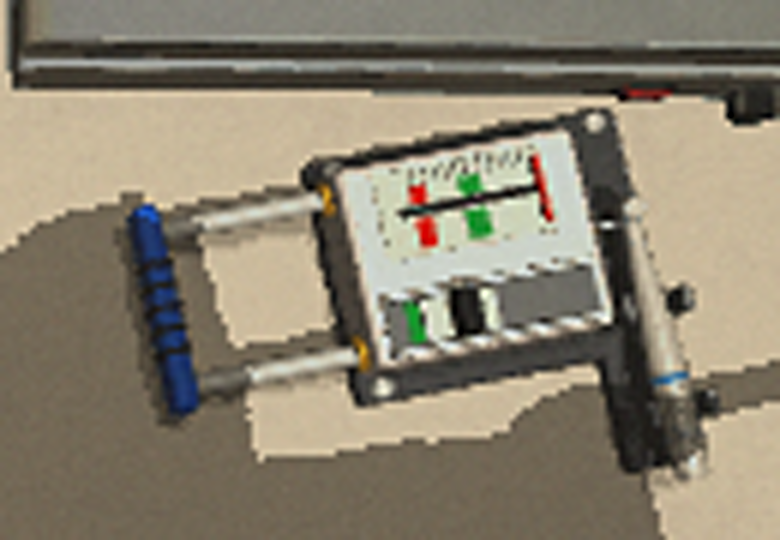

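View pics/wrist0.png

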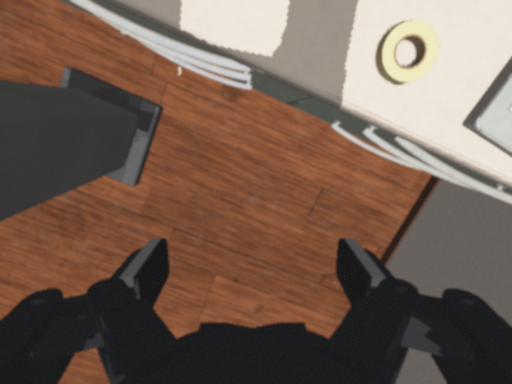

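```bash
python3 - <<'E'
from h import *
from scipy.optimize import least_squares
d=np.load("pics/top0.npz")
def ray(u,v,z):
    C=-d["R"].T@d["t"]; r=d["R"].T@np.array([(u-d["cx"])/d["fx"],(v-d["cy"])/d["fy"],1]); return C+r*(z-C[2])/r[2]
f=lambda x,y,z:ray((x+.5)/6-.5+280,(y+.5)/6-.5+140,z)
W={}
for n,x,y,z in [("A",338,170,.06),("B",572,128,.06),("C",612,320,.06),("D",378,368,.06),("bar+",146,207,.052),("bar-",184,410,.052),("ridge",466,310,.081),("redTop",536,155,.06),("redBot",548,220,.06)]:
    W[n]=f(x,y,z); print(n,W[n].round(4))
# model fit
M={"A":(0,46),"B":(110,46),"C":(110,-46),"D":(0,-46)}
X=np.array([M[k] for k in M])/1000.;Y=np.array([W[k][:2] for k in M])
def res(p):
    c,s=np.cos(p[2]),np.sin(p[2]);return (X@np.array([[c,s],[-s,c]])+p[:2]-Y).ravel()
o=least_squares(res,[.47,-.23,-1.4]);print(o.x,np.degrees(o.x[2]),o.fun.round(4))
c,s=np.cos(o.x[2]),np.sin(o.x[2]);R=np.array([[c,-s],[s,c]])
for k in W: print(k,((W[k][:2]-o.x[:2])@R*1000).round(1))
# blue pts in gauge frame, both cams
for n in ["top","side"]:
    e=np.load(f"pics/{n}0.npz");w=cloud(e);im=e["image"].astype(int)
    r,g,b=im[...,0],im[...,1],im[...,2]
    m=(b>g+30)&(b>r+40)&(abs(w[...,0]-.46)<.08)&(abs(w[...,1]+.14)<.05)
    q=(w[m][:,:2]-o.x[:2])@R*1000; print(n,np.percentile(q,[2,50,98],axis=0).round(1))
    m=(abs(w[...,2]-.06)<.003)
    q=(w[m][:,:2]-o.x[:2])@R*1000;q=q[(abs(q[:,1])<60)&(q[:,0]>-20)&(q[:,0]<125)];print(np.percentile(q,[1,50,99],axis=0).round(1))
E
```

```text
A [ 0.5187 -0.2187  0.06  ]
B [ 0.5391 -0.3245  0.06  ]
C [ 0.4521 -0.339   0.06  ]
D [ 0.4295 -0.2344  0.06  ]
bar+ [ 0.5024 -0.1336  0.052 ]
bar- [ 0.4108 -0.1496  0.052 ]
ridge [ 0.4528 -0.2681  0.081 ]
redTop [ 0.5265 -0.3078  0.06  ]
redBot [ 0.4969 -0.3122  0.06  ]
[ 0.47452742 -0.22513399 -1.38233959] -79.20222416850069 [ 0.001   0.0022  0.0013 -0.0001 -0.0021 -0.0028 -0.0002  0.0007]
A [ 2.  44.6]
B [109.7  44.8]
C [107.6 -43.4]
D [  0.7 -45.9]
bar+ [-84.7  44.5]
bar- [-86.1 -48.5]
ridge [ 38.1 -29.4]
redTop [91.  35.6]
redBot [89.7  5.7]
top [[-89.2 -46.6]
 [-84.6  -5.5]
 [-79.6  43.8]]
[[  2.1 -43.9]
 [ 57.1   3.3]
 [107.7  44.3]]
side [[-89.3 -22.6]
 [-83.1  17.5]
 [-77.   43.6]]
[[  4.7 -43.3]
 [ 65.5   3.5]
 [110.4  44.5]]
```

View pics/sidec.png

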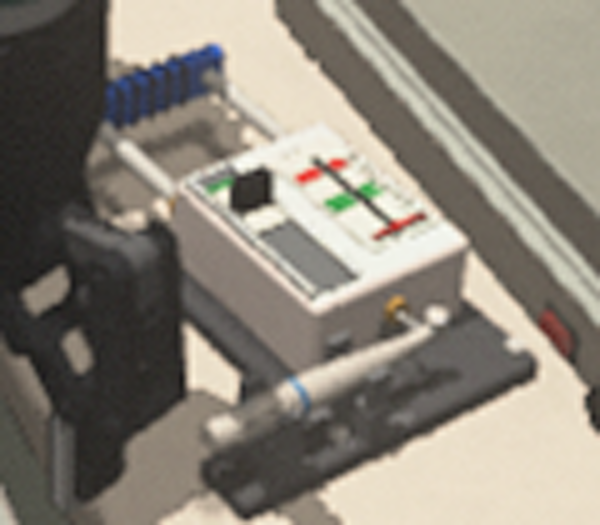

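```bash
cat > plan.py <<'E'
import sys
from h import *
from rig import manip
from scipy.spatial.transform import Rotation as Ro
O=np.array([0.4745,-0.2251]);A=np.radians(-79.2)
G=np.array([[np.cos(A),-np.sin(A)],[np.sin(A),np.cos(A)]])
def st():
    s=manip.get_state();q=s["ee_rot"];r=Ro.from_quat([q[1],q[2],q[3],q[0]]);return s,r
def show():
    s,r=st();p=s["position"];g=(p[:2]-O)@G
    T=r.as_matrix();f=s["contact_force"]
    print("t%.2f gauge mm"%s["clock"],(g*1000).round(1),"z",round(p[2]*1000,1),"toolx yaw",np.degrees(np.arctan2(T[1,0],T[0,0])).round(1),"toolz",T[:,2].round(3),
     "F gauge",(f[:2]@G).round(2),f[2].round(2),"w",round(s["width"]*1000,1),"q",s["qpos"].round(2))
def plan(gx,gy,z,yaw,n):
    s,r=st();p=s["position"];tgt=np.array([*(O+G@np.array([gx,gy])/1000),z/1000])
    y=np.radians(yaw);Rt=Ro.from_matrix(np.array([[np.cos(y),np.sin(y),0],[np.sin(y),-np.cos(y),0],[0,0,-1]]))
    rv=(r.inv()*Rt).as_rotvec();print("rv total",rv.round(3),"dist",np.linalg.norm(tgt-p).round(3))
    for i in range(n):
        c=r*Ro.from_rotvec(rv*i/n);d=c.inv().apply((tgt-p)/n);print((d).round(4),(rv/n).round(4))
show()
if len(sys.argv)>1: plan(*map(float,sys.argv[1:5]),int(sys.argv[5]))
E
python3 plan.py -45 0 200 100.8 16 2>&1; sed -i 's/plan(\*map.*/a=sys.argv;plan(*map(float,a[1:5]),int(a[5]))/' plan.py;python3 plan.py -45 0 200 100.8 16
```

```text
t0.15 gauge mm [ 251.2 -300.5] z 230.6 toolx yaw 23.2 toolz [-0.     0.001 -1.   ] F gauge [-0.18  0.83] -0.55 w 85.2 q [-1.29  0.28  1.51  0.    1.36 -0.12]
rv total [-1.000e-03 -1.000e-03 -1.354e+00] dist 0.423
[ 0.0223 -0.014   0.0019] [-0.0001 -0.0001 -0.0847]
[ 0.0234 -0.0121  0.0019] [-0.0001 -0.0001 -0.0847]
[ 0.0244 -0.0101  0.0019] [-0.0001 -0.0001 -0.0847]
[ 0.0251 -0.008   0.0019] [-0.0001 -0.0001 -0.0847]
[ 0.0257 -0.0058  0.0019] [-0.0001 -0.0001 -0.0847]
[ 0.0261 -0.0036  0.0019] [-0.0001 -0.0001 -0.0847]
[ 0.0263 -0.0014  0.0019] [-0.0001 -0.0001 -0.0847]
[0.0264 0.0008 0.0019] [-0.0001 -0.0001 -0.0847]
[0.0262 0.003  0.0019] [-0.0001 -0.0001 -0.0847]
[0.0258 0.0052 0.0019] [-0.0001 -0.0001 -0.0847]
[0.0253 0.0074 0.0019] [-0.0001 -0.0001 -0.0847]
[0.0246 0.0095 0.0019] [-0.0001 -0.0001 -0.0847]
[0.0237 0.0116 0.0019] [-0.0001 -0.0001 -0.0847]
[0.0226 0.0135 0.0019] [-0.0001 -0.0001 -0.0847]
[0.0214 0.0154 0.0019] [-0.0001 -0.0001 -0.0847]
[0.02   0.0172 0.0019] [-0.0001 -0.0001 -0.0847]
t0.15 gauge mm [ 251.2 -300.5] z 230.6 toolx yaw 23.2 toolz [-0.     0.001 -1.   ]
[... 235 characters left out ...]
[ 0.0244 -0.0101  0.0019] [-0.0001 -0.0001 -0.0847]
[ 0.0251 -0.008   0.0019] [-0.0001 -0.0001 -0.0847]
[ 0.0257 -0.0058  0.0019] [-0.0001 -0.0001 -0.0847]
[ 0.0261 -0.0036  0.0019] [-0.0001 -0.0001 -0.0847]
[ 0.0263 -0.0014  0.0019] [-0.0001 -0.0001 -0.0847]
[0.0264 0.0008 0.0019] [-0.0001 -0.0001 -0.0847]
[0.0262 0.003  0.0019] [-0.0001 -0.0001 -0.0847]
[0.0258 0.0052 0.0019] [-0.0001 -0.0001 -0.0847]
[0.0253 0.0074 0.0019] [-0.0001 -0.0001 -0.0847]
[0.0246 0.0095 0.0019] [-0.0001 -0.0001 -0.0847]
[0.0237 0.0116 0.0019] [-0.0001 -0.0001 -0.0847]
[0.0226 0.0135 0.0019] [-0.0001 -0.0001 -0.0847]
[0.0214 0.0154 0.0019] [-0.0001 -0.0001 -0.0847]
[0.02   0.0172 0.0019] [-0.0001 -0.0001 -0.0847]
```

>>> apply_moves:
  moves: [0,0.022,-0.014,0.002,0,0,-0.085,0,0.023,-0.012,0.002,0,0,-0.085,0,0.024,-0.01,0.002,0,0,-0.085,0,0.025,-0.008,0.002,0,0,-0.085,0,0.026,-0.006,0.002,0,0,-0.085,0,0.026,-0.004,0.002,0,0,-0.085,0,0.026,-0.001,0.002,0,0,-0.085,0,0.026,0.001,0.002,0,0,-0.085]
  newtons: 60

```text
clock: 0.82
position: [0.3436, -0.3521, 0.2106]
ee_rot: [-0.002, 0.851, 0.526, -0.001]
contact_force: [0.4, -0.2, 0.8]
width: 0.0001
```

```bash
python3 plan.py -45 0 200 100.8 12
```

```text
t0.82 gauge mm [ 100.2 -152.3] z 210.6 toolx yaw 63.4 toolz [-0.004  0.002 -1.   ] F gauge [0.23 0.33] 0.82 w 0.1 q [-0.94  0.17  1.71 -0.    1.27 -0.47]
rv total [-0.004 -0.001 -0.652] dist 0.211
[0.0173 0.0027 0.0009] [-0.0003 -0.0001 -0.0544]
[0.0171 0.0037 0.0009] [-0.0003 -0.0001 -0.0544]
[0.0169 0.0046 0.0009] [-0.0003 -0.0001 -0.0544]
[0.0166 0.0055 0.0009] [-0.0003 -0.0001 -0.0544]
[0.0163 0.0064 0.0009] [-0.0003 -0.0001 -0.0544]
[0.0159 0.0073 0.0009] [-0.0003 -0.0001 -0.0544]
[0.0155 0.0081 0.0009] [-0.0003 -0.0001 -0.0544]
[0.0151 0.009  0.0009] [-0.0003 -0.0001 -0.0544]
[0.0146 0.0098 0.0009] [-0.0003 -0.0001 -0.0544]
[0.014  0.0106 0.0009] [-0.0003 -0.0001 -0.0544]
[0.0134 0.0113 0.0009] [-0.0003 -0.0001 -0.0544]
[0.0128 0.012  0.0009] [-0.0003 -0.0001 -0.0544]
```

>>> apply_moves:
  moves: [0,0.026,0.004,0.001,0,0,-0.082,0,0.0255,0.006,0.001,0,0,-0.082,0,0.025,0.0085,0.001,0,0,-0.082,0,0.024,0.0105,0.001,0,0,-0.082,0,0.023,0.0125,0.001,0,0,-0.082,0,0.022,0.0145,0.001,0,0,-0.082,0,0.0205,0.016,0.001,0,0,-0.082,0,0.0195,0.0175,0.001,0,0,-0.082]

```text
clock: 1.48
position: [0.4673, -0.1694, 0.2004]
ee_rot: [-0.004, 0.623, 0.782, -0.0]
contact_force: [0.8, -0.2, -0.5]
width: 0.0001
```

```bash
python3 plan.py -45 0 100 100.8 8; python3 - <<'E'
from rig import imaging
import cv2
for n in ["wrist","top"]:
    d=imaging.get_image(n); cv2.imwrite(f"pics/{n}1.png",d["image"][:,:,::-1])
E
```

```text
t1.48 gauge mm [-56.1   3.3] z 200.4 toolx yaw 102.9 toolz [-0.006  0.005 -1.   ] F gauge [0.34 0.78] -0.5 w 0.1 q [-0.49  0.18  1.71  0.    1.26 -0.71]
rv total [-0.005 -0.006  0.037] dist 0.101
[-0.0014 -0.0004  0.0125] [-0.0007 -0.0007  0.0046]
[-0.0014 -0.0004  0.0125] [-0.0007 -0.0007  0.0046]
[-0.0014 -0.0004  0.0125] [-0.0007 -0.0007  0.0046]
[-0.0014 -0.0004  0.0125] [-0.0007 -0.0007  0.0046]
[-0.0014 -0.0004  0.0125] [-0.0007 -0.0007  0.0046]
[-0.0014 -0.0004  0.0125] [-0.0007 -0.0007  0.0046]
[-0.0014 -0.0004  0.0125] [-0.0007 -0.0007  0.0046]
[-0.0014 -0.0004  0.0125] [-0.0007 -0.0007  0.0046]
```

View pics/wrist1.png

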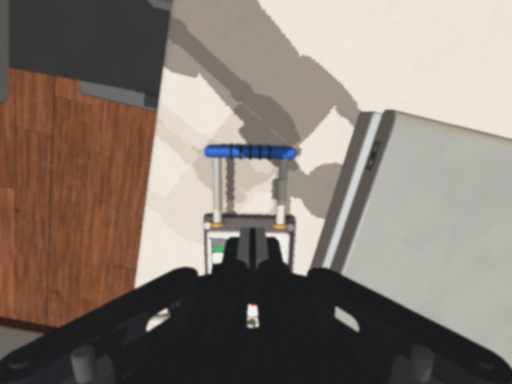

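View pics/top1.png

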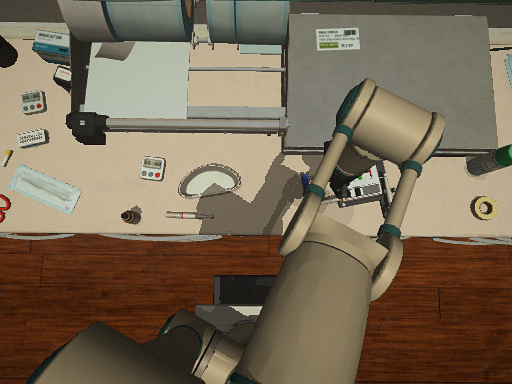

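```bash
python3 - <<'E'
from plan import *
from rig import imaging
d=imaging.get_image("wrist");W=cloud(d);im=d["image"].astype(int);r,g,b=im[...,0],im[...,1],im[...,2]
m=(b>g+30)&(b>r+40)&(W[...,2]>.045)&(W[...,2]<.06)
P=W[m];q=(P[:,:2]-O)@G*1000
print(len(q),P[:,2].mean(),np.percentile(q,[1,50,99],axis=0).round(1),np.degrees(np.polyfit(q[:,1],q[:,0],1)[0]))
d=imaging.get_image("side");cv2.imwrite("pics/side1.png",d["image"][:,:,::-1])
E
```

```text
t1.58 gauge mm [-57.7   4.5] z 200.2 toolx yaw 103.0 toolz [-0.006  0.007 -1.   ] F gauge [-0.01 -0.67] 0.29 w -0.2 q [-0.49  0.18  1.71  0.    1.26 -0.71]
898 0.051084132095712186 [[-91.  -47.1]
 [-85.4  -4.6]
 [-79.1  44.8]] -1.160574869648612
```

View pics/side1.png

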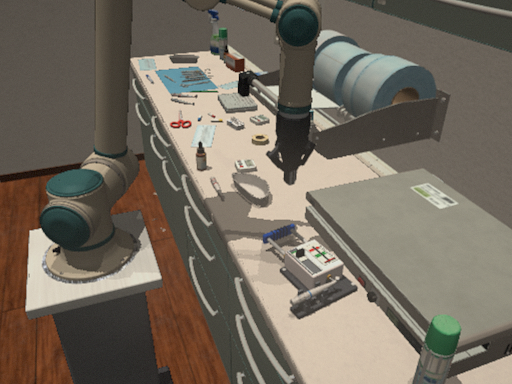

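>>> apply_moves:
  moves: [0,-0.0016,-0.0006,0.013,-0.001,-0.001,0.004,0,-0.0016,-0.0006,0.013,-0.001,-0.001,0.004,0,-0.0016,-0.0006,0.013,-0.001,-0.001,0.004,0,-0.0016,-0.0006,0.013,-0.001,-0.001,0.004,0,-0.0016,-0.0006,0.013,-0.001,-0.001,0.004,0,-0.0016,-0.0006,0.013,-0.001,-0.001,0.004,0,-0.0016,-0.0006,0.013,0,0,0.004,0,-0.0016,-0.0006,0.013,0,0,0.004]

```text
clock: 2.35
position: [0.4611, -0.1952, 0.0958]
ee_rot: [0.005, 0.644, 0.765, -0.002]
contact_force: [1.3, -0.0, -0.3]
width: -0.0002
```

```bash
python3 plan.py -45 -1 18 100.8 8
```

```text
t2.35 gauge mm [-31.9  -7.5] z 95.8 toolx yaw 99.8 toolz [ 0.005 -0.01  -1.   ] F gauge [0.28 1.25] -0.31 w -0.2 q [-0.53  0.28  1.87 -0.01  0.98 -0.7 ]
rv total [ 0.003  0.011 -0.017] dist 0.079
[0.0018 0.0008 0.0097] [ 0.0003  0.0013 -0.0021]
[0.0017 0.0008 0.0097] [ 0.0003  0.0013 -0.0021]
[0.0017 0.0008 0.0097] [ 0.0003  0.0013 -0.0021]
[0.0017 0.0008 0.0097] [ 0.0003  0.0013 -0.0021]
[0.0017 0.0008 0.0097] [ 0.0003  0.0013 -0.0021]
[0.0017 0.0008 0.0097] [ 0.0003  0.0013 -0.0021]
[0.0017 0.0008 0.0097] [ 0.0003  0.0013 -0.0021]
[0.0017 0.0008 0.0097] [ 0.0003  0.0013 -0.0021]
```

>>> apply_moves:
  moves: [0,0.004,0.002,0.004,0,0.003,-0.004,0,0.004,0.002,0.004,0,0.003,-0.004,0,0.003,0.001,0.004,0,0.003,-0.004,0,0,0,0.004,0,0,0,0,0,0,0.004,0,0,0,0,0,0,0.004,0,0,0,0,0,0,0.004,0,0,0,0,0,0,0,0,0,0]

```text
clock: 3.02
position: [0.4621, -0.186, 0.0652]
ee_rot: [0.001, 0.642, 0.767, -0.0]
contact_force: [-1.4, 0.1, 0.2]
width: 0.0004
```

```bash
python3 plan.py -45 -1 18 100.8 8
```

```text
t3.02 gauge mm [-40.8  -4.9] z 65.2 toolx yaw 100.2 toolz [ 0.001 -0.001 -1.   ] F gauge [-0.4  -1.37] 0.17 w 0.4 q [-0.52  0.32  1.91 -0.    0.91 -0.7 ]
rv total [ 0.001  0.001 -0.011] dist 0.048
[0.0005 0.0005 0.0059] [ 0.0001  0.0001 -0.0014]
[0.0005 0.0005 0.0059] [ 0.0001  0.0001 -0.0014]
[0.0005 0.0005 0.0059] [ 0.0001  0.0001 -0.0014]
[0.0005 0.0005 0.0059] [ 0.0001  0.0001 -0.0014]
[0.0005 0.0005 0.0059] [ 0.0001  0.0001 -0.0014]
[0.0005 0.0005 0.0059] [ 0.0001  0.0001 -0.0014]
[0.0005 0.0005 0.0059] [ 0.0001  0.0001 -0.0014]
[0.0005 0.0005 0.0059] [ 0.0001  0.0001 -0.0014]
```

>>> apply_moves:
  moves: [0,0.0005,0.001,0.008,0,0,-0.002,0,0.0005,0.001,0.008,0,0,-0.002,0,0.0005,0.001,0.008,0,0,-0.002,0,0.0005,0.001,0.008,0,0,-0.002,0,0,0,0.007,0,0,-0.002,0,0,0,0.005,0,0,0,0,0,0,0.002,0,0,0,0,0,0,0,0,0,0]

```text
clock: 3.68
position: [0.4662, -0.1827, 0.0137]
ee_rot: [0.0, 0.637, 0.771, -0.0]
contact_force: [0.8, -0.1, 0.3]
width: -0.0001
```

```bash
python3 plan.py -65 -1 18 100.8 8 | head -3; python3 - <<'E'
from rig import imaging
import cv2
for n in ["wrist","side"]:
    d=imaging.get_image(n); cv2.imwrite(f"pics/{n}2.png",d["image"][:,:,::-1])
E
```

```text
t3.68 gauge mm [-43.2  -0.2] z 13.7 toolx yaw 100.8 toolz [ 0. -0. -1.] F gauge [0.25 0.72] 0.32 w -0.1 q [-0.51  0.39  1.96 -0.    0.78 -0.7 ]
rv total [0.    0.001 0.001] dist 0.022
[ 0.0027 -0.0001 -0.0005] [0.     0.0001 0.0001]
```

View pics/wrist2.png

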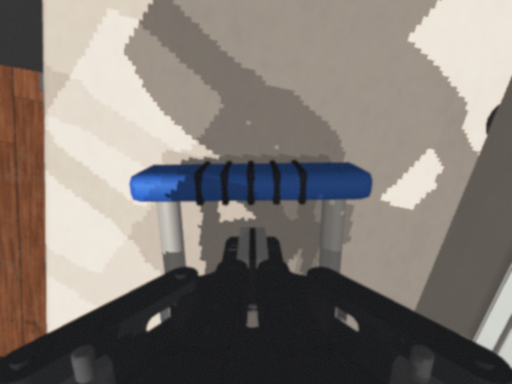

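View pics/side2.png

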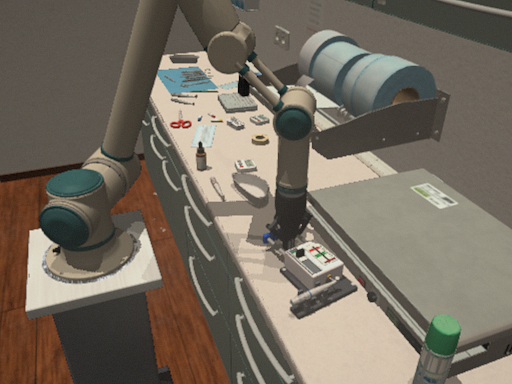

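>>> apply_moves:
  moves: [0,0.004,0,0,0,0,0,0,0.004,0,0,0,0,0,0,0.004,0,0,0,0,0,0,0.003,0,0,0,0,0,0,0.002,0,0,0,0,0,0,0.002,0,0,0,0,0,0,0.002,0,0,0,0,0,0,0,0,0,0,0,0]

```text
clock: 4.45
position: [0.4631, -0.1603, 0.0162]
ee_rot: [0.003, 0.637, 0.771, 0.0]
contact_force: [-0.1, 0.0, -0.2]
width: 0.0001
```

```bash
python3 plan.py
```

```text
t4.45 gauge mm [-65.8   1. ] z 16.2 toolx yaw 100.9 toolz [ 0.005 -0.003 -1.   ] F gauge [-0.04 -0.14] -0.23 w 0.1 q [-0.48  0.37  1.99 -0.    0.77 -0.66]
```

>>> apply_moves:
  moves: [0,0.002,0,0,0,0,0,0,0.002,0,0,0,0,0,0,0.002,0,0,0,0,0,0,0.002,0,0,0,0,0,0,0.002,0,0,0,0,0,0,0.002,0,0,0,0,0,0,0.002,0,0,0,0,0,0,0.002,0,0,0,0,0]

```text
clock: 5.12
position: [0.4604, -0.1456, 0.0163]
ee_rot: [0.004, 0.637, 0.771, -0.001]
contact_force: [-0.9, -2.2, 0.2]
width: 0.0002
```

```bash
python3 plan.py
```

```text
t5.12 gauge mm [-80.8   1.1] z 16.3 toolx yaw 100.9 toolz [ 0.006 -0.007 -1.   ] F gauge [ 1.96 -1.3 ] 0.2 w 0.2 q [-0.45  0.37  2.01 -0.01  0.76 -0.63]
```

>>> apply_moves:
  moves: [0,0.0025,0,0,0,0,0,0,0.0025,0,0,0,0,0,0,0.0025,0,0,0,0,0,0,0.0025,0,0,0,0,0,0,0.002,0,0,0,0,0,0,0.002,0,0,0,0,0,0,0.001,0,0,0,0,0,0,0,0,0,0,0,0]

```text
clock: 5.78
position: [0.4581, -0.1339, 0.0165]
ee_rot: [0.008, 0.634, 0.773, -0.004]
contact_force: [-0.3, -6.4, -1.1]
width: -0.0
```

```bash
python3 plan.py
```

```text
t5.78 gauge mm [-92.6   1. ] z 16.5 toolx yaw 101.3 toolz [ 0.008 -0.016 -1.   ] F gauge [ 6.2  -1.49] -1.07 w -0.0 q [-0.42  0.36  2.02 -0.02  0.75 -0.61]
```

>>> apply_moves:
  moves: [0,0.0025,0,0,0,0.002,0,0,0.0025,0,0,0,0.002,0,0,0.0025,0,0,0,0.002,0,0,0.0025,0,0,0,0.002,0,0,0.002,0,0,0,0.002,0,0,0.002,0,0,0,0.002,0,0,0.001,0,0,0,0.002,0,0,0.0005,0,0,0,0.001,0]

```text
clock: 6.45
position: [0.4573, -0.129, 0.0166]
ee_rot: [0.011, 0.63, 0.777, -0.006]
contact_force: [-1.8, -8.0, -2.7]
width: -0.0
```

```bash
python3 plan.py
```

```text
t6.45 gauge mm [-97.7   1.1] z 16.6 toolx yaw 102.0 toolz [ 0.009 -0.022 -1.   ] F gauge [ 7.51 -3.22] -2.68 w -0.0 q [-0.41  0.35  2.03 -0.03  0.74 -0.6 ]
```

>>> apply_moves:
  moves: [0,0.0025,0,0,0,0.004,0.003,0,0.0025,0,0,0,0.004,0.003,0,0.0025,0,0,0,0.004,0.003,0,0.0025,0,0,0,0.004,0.003,0,0.0025,0,0,0,0.004,0.003,0,0.0025,0,0,0,0.004,0.003,0,0.0025,0,0,0,0.004,0.003,0,0.0025,0,0,0,0.004,0.003]

```text
clock: 7.12
position: [0.4561, -0.1238, 0.0165]
ee_rot: [0.009, 0.633, 0.774, -0.005]
contact_force: [-1.1, -11.8, -2.2]
width: -0.0
```

```bash
python3 plan.py
```

```text
t7.12 gauge mm [-102.9    0.9] z 16.5 toolx yaw 101.4 toolz [ 0.008 -0.018 -1.   ] F gauge [11.4  -3.32] -2.21 w -0.0 q [-0.4   0.35  2.03 -0.02  0.74 -0.59]
```

>>> apply_moves:
  moves: [0,0.003,0,0,0,0.005,0.003,0,0.003,0,0,0,0.005,0.003,0,0.003,0,0,0,0.005,0.003,0,0.003,0,0,0,0.005,0.003,0,0.003,0,0,0,0.005,0.003,0,0.003,0,0,0,0.005,0.003,0,0.003,0,0,0,0.005,0.003,0,0.003,0,0,0,0.005,0.003]

```text
clock: 7.78
position: [0.4552, -0.1193, 0.0165]
ee_rot: [0.007, 0.635, 0.772, -0.003]
contact_force: [-2.2, -12.9, -3.6]
width: -0.0
```

```bash
python3 plan.py
```

```text
t7.78 gauge mm [-107.6    0.8] z 16.5 toolx yaw 101.2 toolz [ 0.007 -0.014 -1.   ] F gauge [12.29 -4.57] -3.59 w -0.0 q [-0.4   0.35  2.03 -0.02  0.75 -0.58]
```

>>> apply_moves:
  moves: [0,0.003,0,0,0,0.005,0.002,0,0.003,0,0,0,0.005,0.002,0,0.003,0,0,0,0.005,0.002,0,0.003,0,0,0,0.005,0.002,0,0.003,0,0,0,0.005,0.002,0,0.003,0,0,0,0.005,0.002,0,0.0028,0,0,0,0.005,0.002,0,0.0028,0,0,0,0.005,0.002]

```text
clock: 8.45
position: [0.4549, -0.1179, 0.0165]
ee_rot: [0.008, 0.633, 0.774, -0.004]
contact_force: [-1.3, -13.4, -2.3]
width: 0.0002
```

```bash
cat > cam.py <<'E'
import sys
from plan import *
from rig import imaging
n=sys.argv[1]
show()
d=imaging.get_image("side");im=d["image"]
# rectify housing top
pts=np.float32([proj(d,[*(O+G@np.array(p)/1000),0.06]) for p in [(0,46),(110,46),(110,-46),(0,-46)]])
H=cv2.getPerspectiveTransform(pts,np.float32([[0,0],[660,0],[660,552],[0,552]]))
cv2.imwrite(f"pics/top_{n}.png",cv2.warpPerspective(im,H,(660,552),flags=cv2.INTER_CUBIC)[:,:,::-1])
show()
E
python3 cam.py a
```

```text
t8.45 gauge mm [-109.     0.9] z 16.5 toolx yaw 101.5 toolz [ 0.007 -0.015 -1.   ] F gauge [12.92 -3.83] -2.33 w 0.2 q [-0.39  0.35  2.04 -0.02  0.74 -0.58]Traceback (most recent call last):
  File "cam.py", line 2, in <module>
    from plan import *
  File "plan.py", line 21, in <module>
    if len(sys.argv)>1: a=sys.argv;plan(*map(float,a[1:5]),int(a[5]))
                                   ~~~~^^^^^^^^^^^^^^^^^^^^^^^^^^^^^^
ValueError: could not convert string to float: 'a'
```

```bash
sed -i 's/^show()$/if __name__=="__main__": show()/; s/^if len/if __name__=="__main__" and len/' plan.py
sed -i 's/^show()$/show( )/' cam.py; python3 cam.py a
```

```text
t8.45 gauge mm [-109.     0.9] z 16.5 toolx yaw 101.5 toolz [ 0.007 -0.015 -1.   ] F gauge [12.92 -3.83] -2.33 w 0.2 q [-0.39  0.35  2.04 -0.02  0.74 -0.58]
t8.50 gauge mm [-108.9    0.9] z 16.5 toolx yaw 101.5 toolz [ 0.007 -0.015 -1.   ] F gauge [12.54 -4.74] -3.58 w -0.2 q [-0.39  0.35  2.04 -0.02  0.74 -0.58]
```

View pics/top_a.png

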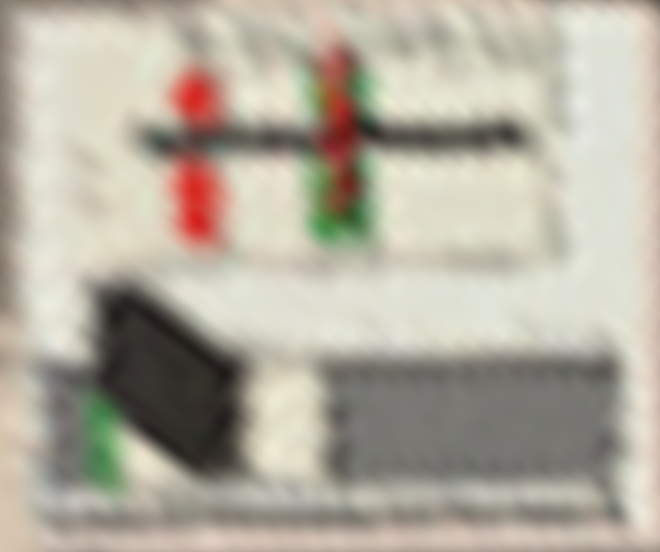

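>>> apply_moves:
  moves: [0,0.0028,0,0,0,0.005,0.003,0,0.0028,0,0,0,0.005,0.003,0,0.0028,0,0,0,0.005,0.003,0,0.0028,0,0,0,0.005,0.003,0,0.0028,0,0,0,0.005,0.003,0,0.0028,0,0,0,0.005,0.003,0,0.0028,0,0,0,0.005,0.003,0,0.0028,0,0,0,0.005,0.003]

```text
clock: 9.17
position: [0.4549, -0.1179, 0.0165]
ee_rot: [0.008, 0.634, 0.774, -0.004]
contact_force: [-2.3, -13.2, -3.4]
width: 0.0
```

```bash
python3 cam.py b
```

```text
t9.17 gauge mm [-108.9    0.8] z 16.5 toolx yaw 101.4 toolz [ 0.007 -0.016 -1.   ] F gauge [12.52 -4.75] -3.41 w 0.0 q [-0.39  0.35  2.04 -0.02  0.74 -0.58]
t9.22 gauge mm [-108.9    0.8] z 16.5 toolx yaw 101.4 toolz [ 0.007 -0.016 -1.   ] F gauge [12.48 -4.65] -2.98 w -0.1 q [-0.39  0.35  2.04 -0.02  0.74 -0.58]
```

View pics/top_b.png

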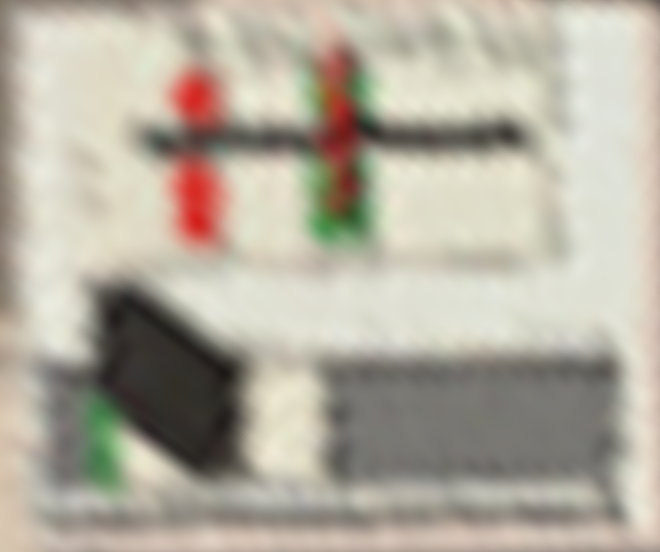

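>>> apply_moves:
  moves: [0,0.003,0,0,0,0.005,0.003,0,0.003,0,0,0,0.005,0.003,0,0.003,0,0,0,0.005,0.003,0,0.003,0,0,0,0.005,0.003,0,0.003,0,0,0,0.005,0.003,0,0.003,0,0,0,0.005,0.003,0,0.003,0,0,0,0.005,0.003,0,0.003,0,0,0,0.005,0.003]

```text
clock: 9.88
position: [0.4547, -0.1172, 0.0165]
ee_rot: [0.009, 0.634, 0.773, -0.005]
contact_force: [-2.1, -14.5, -3.1]
width: -0.0006
```

>>> apply_moves:
  moves: [0,0.003,0,0,0,0.005,0.003,0,0.003,0,0,0,0.005,0.003,0,0.003,0,0,0,0.005,0.003,0,0.003,0,0,0,0.005,0.003,0,0.003,0,0,0,0.005,0.003,0,0.003,0,0,0,0.005,0.003,0,0.003,0,0,0,0.005,0.003,0,0.003,0,0,0,0.005,0.003]

```text
clock: 10.55
position: [0.4546, -0.1168, 0.0165]
ee_rot: [0.01, 0.634, 0.773, -0.006]
contact_force: [-2.7, -14.3, -3.4]
width: -0.0
```

```bash
python3 cam.py c
```

```text
t10.55 gauge mm [-110.1    0.8] z 16.5 toolx yaw 101.3 toolz [ 0.008 -0.021 -1.   ] F gauge [13.58 -5.32] -3.42 w -0.0 q [-0.39  0.35  2.04 -0.02  0.74 -0.57]
t10.60 gauge mm [-110.1    0.8] z 16.6 toolx yaw 101.3 toolz [ 0.008 -0.021 -1.   ] F gauge [14.23 -4.58] -3.34 w -0.6 q [-0.39  0.35  2.04 -0.02  0.74 -0.57]
```

>>> apply_moves:
  moves: [0,0.0029,0,0,0,0.005,0.003,0,0.0029,0,0,0,0.005,0.003,0,0.0029,0,0,0,0.005,0.003,0,0.0029,0,0,0,0.005,0.003,0,0.0029,0,0,0,0.005,0.003,0,0.0029,0,0,0,0.005,0.003,0,0.0029,0,0,0,0.005,0.003,0,0.0029,0,0,0,0.005,0.003]

```text
clock: 11.27
position: [0.4547, -0.1169, 0.0166]
ee_rot: [0.01, 0.635, 0.773, -0.006]
contact_force: [-1.8, -14.5, -3.8]
width: -0.0002
```

```bash
python3 cam.py d
```

```text
t11.27 gauge mm [-110.     0.8] z 16.6 toolx yaw 101.2 toolz [ 0.008 -0.023 -1.   ] F gauge [13.87 -4.49] -3.79 w -0.2 q [-0.39  0.35  2.04 -0.03  0.74 -0.56]
t11.32 gauge mm [-110.     0.7] z 16.6 toolx yaw 101.2 toolz [ 0.008 -0.023 -1.   ] F gauge [14.03 -4.  ] -2.71 w -0.1 q [-0.39  0.35  2.04 -0.03  0.74 -0.56]
```

View pics/top_d.png

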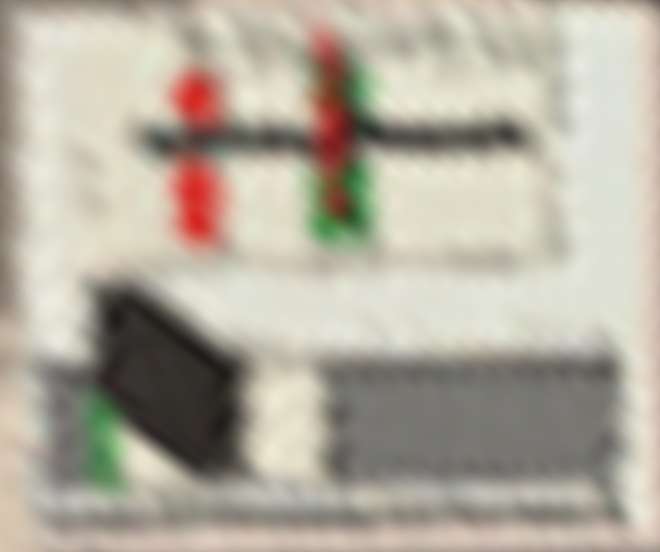

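>>> apply_moves:
  moves: [0,0.0015,0,0,0,0.005,0.002,0,0.0012,0,0,0,0.005,0.002,0,0.001,0,0,0,0.005,0.002,0,0.0008,0,0,0,0.005,0.002,0,0.0007,0,0,0,0.005,0.002,0,0.0005,0,0,0,0.004,0.001,0,0.0003,0,0,0,0.004,0.001,0,0.0002,0,0,0,0.004,0.001]

```text
clock: 11.98
position: [0.4569, -0.1278, 0.0165]
ee_rot: [0.008, 0.633, 0.774, -0.004]
contact_force: [-0.6, -8.0, -1.4]
width: 0.0001
```

```bash
python3 plan.py
```

```text
t11.98 gauge mm [-98.8   0.9] z 16.5 toolx yaw 101.4 toolz [ 0.007 -0.017 -1.   ] F gauge [ 7.79 -2.06] -1.42 w 0.1 q [-0.41  0.35  2.03 -0.02  0.75 -0.6 ]
```

>>> apply_moves:
  moves: [0,0,0,0,0,0.004,0.001,0,-0.0002,0,0,0,0.004,0.001,0,-0.0004,0,0,0,0.004,0.001,0,-0.0006,0,0,0,0.003,0.001,0,-0.0008,0,0,0,0.003,0.001,0,-0.001,0,0,0,0.003,0.001,0,-0.001,0,0,0,0.002,0.001,0,-0.001,0,0,0,0.002,0.001]

```text
clock: 12.65
position: [0.4591, -0.1389, 0.0163]
ee_rot: [0.002, 0.635, 0.773, 0.0]
contact_force: [-1.0, -3.0, -0.5]
width: -0.0001
```

```bash
python3 plan.py
```

```text
t12.65 gauge mm [-87.6   1. ] z 16.3 toolx yaw 101.2 toolz [ 0.004 -0.002 -1.   ] F gauge [ 2.77 -1.56] -0.51 w -0.1 q [-0.44  0.36  2.01 -0.    0.76 -0.63]
```

>>> apply_moves:
  moves: [0,-0.0013,0,0,0,0,0,0,-0.0013,0,0,0,0,0,0,-0.0013,0,0,0,0,0,0,-0.0013,0,0,0,0,0,0,-0.0013,0,0,0,0,0,0,-0.0013,0,0,0,0,0,0,-0.0013,0,0,0,0,0,0,-0.0013,0,0,0,0,0]

```text
clock: 13.32
position: [0.4608, -0.1473, 0.0162]
ee_rot: [0.0, 0.635, 0.772, 0.002]
contact_force: [-0.7, -1.3, 0.2]
width: 0.0001
```

```bash
python3 plan.py
```

```text
t13.32 gauge mm [-79.    1.1] z 16.2 toolx yaw 101.1 toolz [ 0.003  0.002 -1.   ] F gauge [ 1.13 -0.94] 0.25 w 0.1 q [-0.46  0.37  2.    0.    0.77 -0.65]
```

>>> apply_moves:
  moves: [0,-0.0013,0,0,0,0,0,0,-0.0013,0,0,0,0,0,0,-0.0013,0,0,0,0,0,0,-0.0013,0,0,0,0,0,0,-0.0013,0,0,0,0,0,0,-0.001,0,0,0,0,0,0,-0.001,0,0,0,0,0,0,-0.001,0,0,0,0,0]

```text
clock: 13.98
position: [0.4628, -0.1573, 0.0162]
ee_rot: [0.0, 0.636, 0.772, 0.002]
contact_force: [-0.3, -0.6, -0.2]
width: 0.0002
```

>>> apply_moves:
  moves: [0,-0.001,0,0,0,0,0,0,-0.001,0,0,0,0,0,0,-0.001,0,0,0,0,0,0,-0.001,0,0,0,0,0,0,-0.001,0,0,0,0,0,0,-0.001,0,0,0,0,0,0,-0.001,0,0,0,0,0,0,-0.001,0,0,0,0,0]

```text
clock: 14.65
position: [0.4643, -0.1649, 0.016]
ee_rot: [-0.001, 0.636, 0.772, 0.003]
contact_force: [0.6, 0.6, 0.2]
width: 0.0003
```

```bash
python3 plan.py;python3 - <<'E'
from plan import *
from rig import imaging
d=imaging.get_image("wrist");W=cloud(d);im=d["image"].astype(int);r,g,b=im[...,0],im[...,1],im[...,2]
cv2.imwrite("pics/wrist3.png",d["image"][:,:,::-1])
m=(b>g+30)&(b>r+40)&(W[...,2]>.045)&(W[...,2]<.06)
P=W[m];q=(P[:,:2]-O)@G*1000
print(len(q),np.percentile(q,[1,50,99],axis=0).round(1))
E
```

```text
t14.65 gauge mm [-61.    1.3] z 16.0 toolx yaw 101.0 toolz [ 0.002  0.005 -1.   ] F gauge [-0.44  0.74] 0.24 w 0.3 q [-0.49  0.38  1.98  0.01  0.78 -0.68]
5292 [[-90.9 -46.4]
 [-86.4  -2.8]
 [-79.8  43.8]]
```

View pics/wrist3.png

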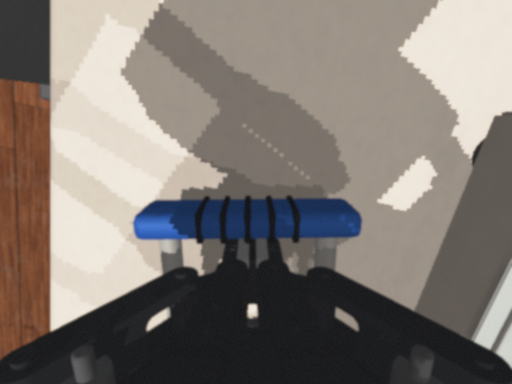

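>>> apply_moves:
  moves: [0,-0.004,0,0,0,0,0,0,-0.004,0,0,0,0,0,0,-0.003,0.001,-0.003,0,0,0,0,0,0,-0.012,0,0,0,0,0,0,-0.02,0,0,0,0,0,0,-0.025,0,0,0,0,0,0,-0.025,0,0,0,0,0,0,-0.02,0,0,0]

```text
clock: 15.37
position: [0.4647, -0.1774, 0.1208]
ee_rot: [-0.006, 0.636, 0.771, 0.001]
contact_force: [0.4, 0.5, 0.2]
width: -0.0001
```

```bash
python3 plan.py 8 -29 125 100.8 8
```

```text
t15.37 gauge mm [-48.7  -0.7] z 120.8 toolx yaw 100.9 toolz [-0.008  0.01  -1.   ] F gauge [-0.38  0.44] 0.19 w -0.1 q [-0.51  0.26  1.83  0.01  1.07 -0.7 ]
rv total [-0.006 -0.012  0.003] dist 0.064
[-0.0071 -0.0036 -0.0006] [-0.0008 -0.0015  0.0003]
[-0.0071 -0.0036 -0.0006] [-0.0008 -0.0015  0.0003]
[-0.0071 -0.0036 -0.0006] [-0.0008 -0.0015  0.0003]
[-0.0071 -0.0036 -0.0006] [-0.0008 -0.0015  0.0003]
[-0.0071 -0.0036 -0.0006] [-0.0008 -0.0015  0.0003]
[-0.0071 -0.0036 -0.0005] [-0.0008 -0.0015  0.0003]
[-0.0071 -0.0035 -0.0005] [-0.0008 -0.0015  0.0003]
[-0.0071 -0.0035 -0.0005] [-0.0008 -0.0015  0.0003]
```

>>> apply_moves:
  moves: [0,-0.009,-0.0045,-0.001,-0.001,-0.002,0,0,-0.009,-0.0045,-0.001,-0.001,-0.002,0,0,-0.009,-0.0045,-0.001,-0.001,-0.002,0,0,-0.009,-0.0045,-0.001,-0.001,-0.002,0,0,-0.009,-0.0045,0,-0.001,-0.002,0,0,-0.007,-0.003,0,-0.001,-0.002,0,0,-0.003,-0.002,0,0,0,0,0,0,0,0,0,0,0]

```text
clock: 16.03
position: [0.4469, -0.2449, 0.1258]
ee_rot: [0.002, 0.637, 0.771, -0.0]
contact_force: [-0.8, -0.1, -0.3]
width: 0.0003
```

```bash
python3 plan.py 8 -29 69 100.8 8; python3 cam.py e;python3 - <<'E'
from rig import imaging
import cv2
d=imaging.get_image("side"); cv2.imwrite("pics/side4.png",d["image"][:,:,::-1])
E
```

```text
t16.03 gauge mm [ 14.3 -30.8] z 125.8 toolx yaw 100.8 toolz [ 0.003 -0.003 -1.   ] F gauge [-0.   -0.77] -0.29 w 0.3 q [-0.64  0.26  1.81 -0.    1.07 -0.83]
rv total [0.003 0.004 0.001] dist 0.057
[0.0008 0.0002 0.0071] [0.0003 0.0004 0.0001]
[0.0008 0.0002 0.0071] [0.0003 0.0004 0.0001]
[0.0008 0.0002 0.0071] [0.0003 0.0004 0.0001]
[0.0008 0.0002 0.0071] [0.0003 0.0004 0.0001]
[0.0008 0.0002 0.0071] [0.0003 0.0004 0.0001]
[0.0008 0.0002 0.0071] [0.0003 0.0004 0.0001]
[0.0008 0.0002 0.0071] [0.0003 0.0004 0.0001]
[0.0008 0.0002 0.0071] [0.0003 0.0004 0.0001]
t16.03 gauge mm [ 14.3 -30.8] z 125.8 toolx yaw 100.8 toolz [ 0.003 -0.003 -1.   ] F gauge [-0.   -0.77] -0.29 w 0.3 q [-0.64  0.26  1.81 -0.    1.07 -0.83]
t16.08 gauge mm [ 13.9 -30.7] z 125.7 toolx yaw 100.8 toolz [ 0.003 -0.003 -1.   ] F gauge [-0.47 -0.29] 0.18 w 0.2 q [-0.64  0.26  1.81 -0.    1.07 -0.83]
```

View pics/side4.png

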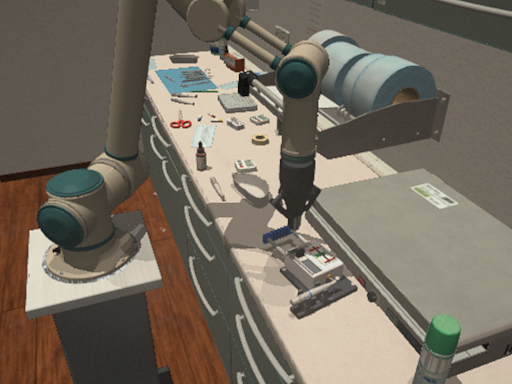

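>>> apply_moves:
  moves: [0,0.003,0.0005,0.009,0,0,0,0,0.002,0,0.009,0,0,0,0,0.001,0,0.009,0,0,0,0,0,0,0.009,0,0,0,0,0,0,0.008,0,0,0,0,0,0,0.006,0,0,0,0,0,0,0.003,0,0,0,0,0,0,0,0,0,0]

```text
clock: 16.8
position: [0.446, -0.2342, 0.0655]
ee_rot: [-0.0, 0.636, 0.772, 0.0]
contact_force: [0.7, 0.7, -0.1]
width: 0.0001
```

```bash
python3 plan.py 15 -29 70 100.8 8 | head -3;python3 - <<'E'
from rig import imaging
import cv2
d=imaging.get_image("side"); cv2.imwrite("pics/side5.png",cv2.resize(d["image"][200:330,230:380,::-1],None,fx=4,fy=4,interpolation=cv2.INTER_CUBIC))
E
```

```text
t16.80 gauge mm [  3.6 -29.7] z 65.5 toolx yaw 101.0 toolz [ 0.     0.001 -1.   ] F gauge [-0.59  0.79] -0.15 w 0.1 q [-0.62  0.32  1.9   0.    0.92 -0.82]
rv total [ 0.001 -0.001  0.004] dist 0.012
[-0.0014  0.0001 -0.0006] [ 0.0001 -0.0001  0.0005]
```

View pics/side5.png

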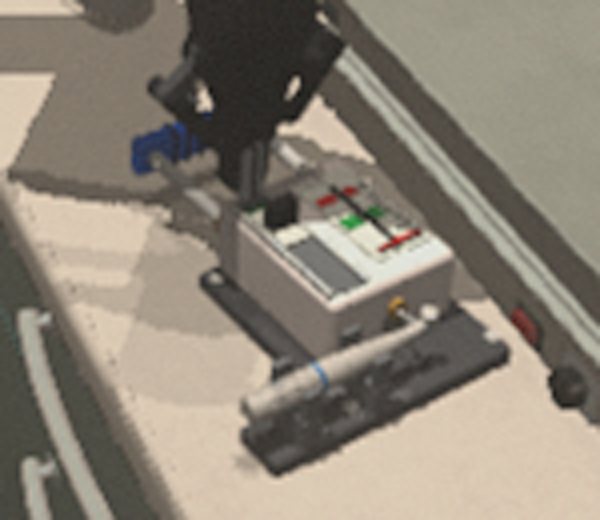

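>>> apply_moves:
  moves: [0,0,0,-0.002,0,0,0,0,0,0,-0.002,0,0,0,0,-0.003,0,0,0,0,0,0,-0.003,0,0,0,0,0,0,-0.003,0,0,0,0,0,0,-0.003,0,0,0,0,0,0,-0.003,0,0,0,0,0,0,-0.003,0,0,0,0,0]

```text
clock: 17.52
position: [0.4515, -0.2549, 0.0726]
ee_rot: [0.003, 0.636, 0.772, 0.001]
contact_force: [0.9, 2.7, -0.5]
width: 0.0004
```

```bash
python3 plan.py 60 -29 70 100.8 16 | head -3
```

```text
t17.52 gauge mm [ 24.9 -28.2] z 72.6 toolx yaw 101.0 toolz [ 0.005 -0.003 -1.   ] F gauge [-2.45  1.4 ] -0.46 w 0.4 q [-0.65  0.33  1.86  0.    0.94 -0.84]
rv total [0.004 0.004 0.004] dist 0.035
[-0.0022 -0.0001  0.0002] [0.0003 0.0002 0.0003]
```

>>> apply_moves:
  moves: [0,-0.003,0,0,0,0,0,0,-0.003,0,0,0,0,0,0,-0.003,0,0,0,0,0,0,-0.003,0,0,0,0,0,0,-0.003,0,0,0,0,0,0,-0.003,0,0,0,0,0,0,-0.003,0,0,0,0,0,0,-0.003,0,0,0,0,0]

```text
clock: 18.18
position: [0.4564, -0.2791, 0.0725]
ee_rot: [0.001, 0.636, 0.771, 0.002]
contact_force: [0.8, 1.7, 1.9]
width: -0.0001
```

```bash
python3 plan.py 60 -29 70 100.8 16 | head -3
```

```text
t18.18 gauge mm [ 49.7 -27.9] z 72.5 toolx yaw 101.0 toolz [ 0.005  0.002 -1.   ] F gauge [-1.52  1.09] 1.91 w -0.1 q [-0.68  0.35  1.83  0.01  0.96 -0.88]
rv total [ 0.005 -0.001  0.003] dist 0.011
[-0.0006 -0.0001  0.0002] [ 0.0003 -0.      0.0002]
```

>>> apply_moves:
  moves: [0,-0.002,0,0,0,0,0,0,-0.002,0,0,0,0,0,0,-0.002,0,0,0,0,0,0,-0.002,0,0,0,0,0,0,-0.002,0,0,0,0,0,0,-0.002,0,0,0,0,0,0,-0.002,0,0,0,0,0,0,-0.002,0,0,0,0,0]

```text
clock: 18.85
position: [0.4573, -0.2841, 0.0726]
ee_rot: [-0.008, 0.638, 0.77, 0.01]
contact_force: [0.8, 6.8, 4.5]
width: -0.0
```

```bash
python3 plan.py; python3 cam.py f
```

```text
t18.85 gauge mm [ 54.7 -27.9] z 72.6 toolx yaw 100.7 toolz [-0.     0.026 -1.   ] F gauge [-6.56  2.04] 4.48 w -0.0 q [-0.7   0.37  1.8   0.02  0.99 -0.9 ]
t18.85 gauge mm [ 54.7 -27.9] z 72.6 toolx yaw 100.7 toolz [-0.     0.026 -1.   ] F gauge [-6.56  2.04] 4.48 w -0.0 q [-0.7   0.37  1.8   0.02  0.99 -0.9 ]
t18.90 gauge mm [ 54.7 -27.9] z 72.6 toolx yaw 100.7 toolz [-0.001  0.026 -1.   ] F gauge [-7.14  1.71] 5.09 w 0.0 q [-0.7   0.37  1.8   0.02  0.99 -0.9 ]
```

View pics/top_f.png

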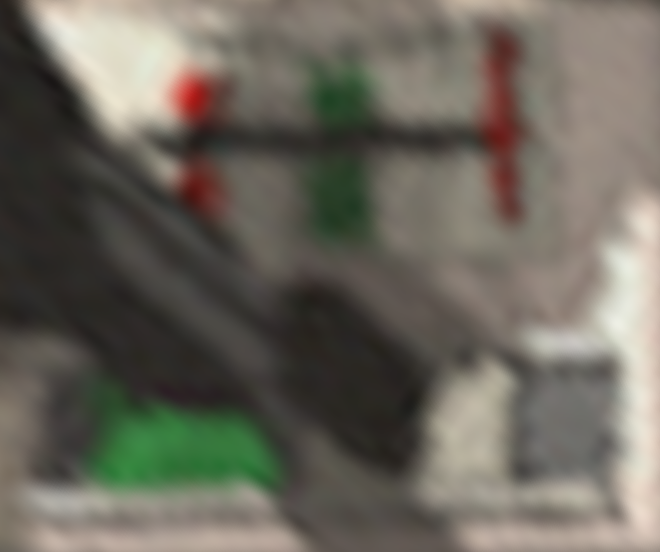

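>>> apply_moves:
  moves: [0,-0.003,0,0,0,-0.006,0,0,-0.003,0,0,0,-0.006,0,0,-0.003,0,0,0,-0.006,0,0,-0.003,0,0,0,-0.006,0,0,-0.003,0,0,0,-0.006,0,0,-0.003,0,0,0,-0.006,0,0,-0.003,0,0,0,-0.006,0,0,-0.003,0,0,0,-0.006,0]

```text
clock: 19.57
position: [0.4574, -0.2842, 0.0726]
ee_rot: [-0.008, 0.641, 0.767, 0.009]
contact_force: [0.9, 8.2, 5.4]
width: 0.0001
```

```bash
python3 plan.py; python3 cam.py g; python3 - <<'E'
from rig import imaging
import cv2
for n in ["side"]:
    d=imaging.get_image(n); cv2.imwrite("pics/side6.png",cv2.resize(d["image"][180:330,230:400,::-1],None,fx=4,fy=4,interpolation=cv2.INTER_CUBIC))
E
```

```text
t19.57 gauge mm [ 54.8 -27.8] z 72.6 toolx yaw 100.2 toolz [-0.001  0.024 -1.   ] F gauge [-7.92  2.44] 5.38 w 0.1 q [-0.7   0.37  1.8   0.02  0.99 -0.89]
t19.57 gauge mm [ 54.8 -27.8] z 72.6 toolx yaw 100.2 toolz [-0.001  0.024 -1.   ] F gauge [-7.92  2.44] 5.38 w 0.1 q [-0.7   0.37  1.8   0.02  0.99 -0.89]
t19.62 gauge mm [ 54.8 -27.9] z 72.5 toolx yaw 100.2 toolz [-0.001  0.024 -1.   ] F gauge [-8.45  1.73] 5.87 w 0.1 q [-0.7   0.37  1.8   0.02  0.99 -0.89]
```

View pics/side6.png

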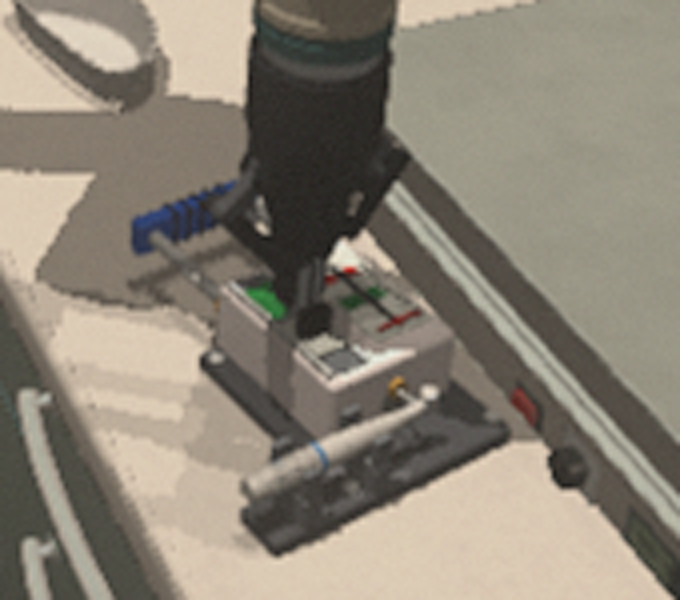

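>>> apply_moves:
  moves: [0,0.004,0,0,0,-0.006,0,0,0.005,0,0,0,-0.006,0,0,0.005,0,0,0,-0.006,0,0,0.002,0,-0.01,0,-0.004,0,0,0,0,-0.02,0,0,0,0,0,0,-0.025,0,0,0,0,0.02,0,-0.025,0,0,0,0,0.03,0,-0.02,0,0,0]

```text
clock: 20.33
position: [0.4437, -0.2213, 0.1737]
ee_rot: [-0.0, 0.642, 0.767, -0.003]
contact_force: [0.4, 0.2, 0.6]
width: -0.0003
```

>>> apply_moves:
  moves: [0,0.04,0,0,0,0,0,0,0.04,0,0,0,0,0,0,0.04,0,0,0,0,0,0,0.03,0,0,0,0,0,0,0,0,0,0,0,0,0,0,0,0,0,0,0,0,0,0,0,0,0,0,0,0,0,0,0,0,0]

```text
clock: 21.0
position: [0.4195, -0.0691, 0.1843]
ee_rot: [0.013, 0.641, 0.767, -0.001]
contact_force: [0.1, -0.3, -0.7]
width: -0.0001
```

```bash
python3 cam.py h; python3 - <<'E'
from plan import *
from rig import imaging
d=imaging.get_image("top"); cv2.imwrite("pics/top2.png",cv2.resize(d["image"][140:230,280:410,::-1],None,fx=6,fy=6,interpolation=cv2.INTER_CUBIC))
out=[]
for e in (np.load("pics/top0.npz"),d):
    pts=np.float32([proj(e,[*(O+G@np.array(p)/1000),0.06]) for p in [(0,46),(110,46),(110,-46),(0,-46)]])
    H=cv2.getPerspectiveTransform(pts,np.float32([[0,0],[330,0],[330,276],[0,276]]))
    out.append(cv2.warpPerspective(e["image"],H,(330,276),flags=cv2.INTER_CUBIC)[:,:,::-1])
cv2.imwrite("pics/cmp.png",np.hstack(out))
E
```

```text
t21.00 gauge mm [-163.5  -24.8] z 184.3 toolx yaw 100.2 toolz [ 0.019 -0.018 -1.   ] F gauge [0.34 0.08] -0.68 w -0.1 q [-0.32  0.07  1.89 -0.01  1.16 -0.49]
t21.05 gauge mm [-163.2  -24.7] z 184.3 toolx yaw 100.2 toolz [ 0.019 -0.018 -1.   ] F gauge [-0.32  0.53] 0.89 w 0.1 q [-0.32  0.07  1.89 -0.01  1.16 -0.49]
```

View pics/top_h.png

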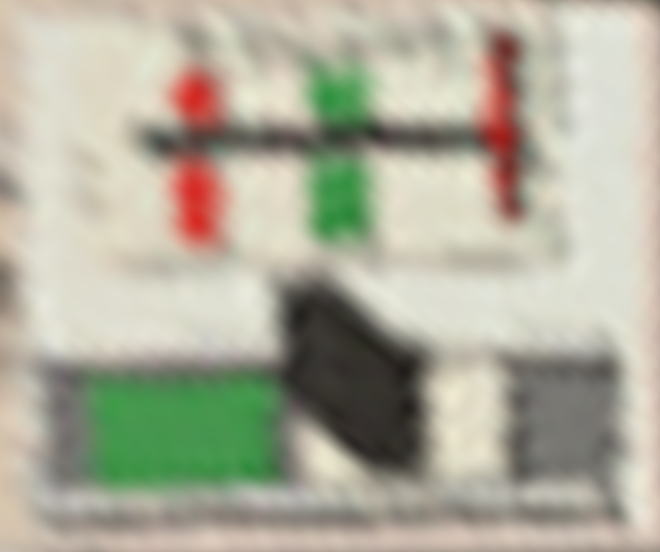

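View pics/cmp.png

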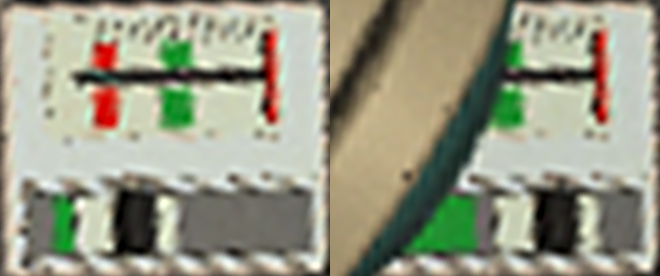

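```bash
python3 - <<'E'
from plan import *
from rig import imaging,workorder
e=imaging.get_image("side");w=cloud(e);im=e["image"].astype(int)
r,g,b=im[...,0],im[...,1],im[...,2]
m=(b>g+30)&(b>r+40)&(abs(w[...,0]-.46)<.08)&(abs(w[...,1]+.14)<.06)&(w[...,2]<.06)
q=(w[m][:,:2]-O)@G*1000; print(len(q),np.percentile(q,[2,50,98],axis=0).round(1))
show( ); print(workorder.sign_off())
E
```

```text
96 [[-145.4  -47.2]
 [ -83.1   -4.6]
 [ -77.6   42.6]]
t21.15 gauge mm [-163.2  -24.8] z 183.9 toolx yaw 100.1 toolz [ 0.018 -0.017 -1.   ] F gauge [-0.49 -0.07] -0.59 w -0.4 q [-0.32  0.07  1.89 -0.01  1.16 -0.49]
the job is handed in; nothing more can be done
None
```

The handpiece was proof-tested, the loop was eased home and the tally cover was slid over. I handed the job in at about 21 s.

- **Pull:** I hooked the loop from inside with shut fingers and held it for about 2.8 s. The measured force along the pull was 12.5 to 14.2 N, and about 13.4 to 15 N with a sideways share of 4 to 5 N included. In the pictures I viewed, at the start and end of the hold, the pointer stood inside the green band. No reading came near the red at 22 N.
- **Return:** I eased the loop back at about 10 to 17 mm/s until the force faded. The wrist camera then showed the bar at its home place (-80 to -91 mm), with the fingers clear of it.
- **Tally cover:** I pushed it until it stopped hard at about 8 N. The whole green field shows.
- **What disagreed:**
  - The cover moved only about 31 mm, not 38 mm. A strip of green was already showing at the start, so I take it that it began about 7 mm open. The edges now match full travel.
  - In the last side-camera check of the bar, one edge of the blue patch read -145 mm. I put this down to stray pixels, because the middle of the bar was still at -83 mm.
- **Final state:** The pointer is back at rest, and the arm is clear and touching nothing. I never went near the bystanders, but I did not measure their positions again at the end.

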